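# Index the clay portrait head and set its contour template

### The arm

A 7-joint arm with a two-finger parallel gripper is mounted at the origin on the work surface. World frame = base frame: x ahead of the robot, y to its left, z up, the work surface at z = 0. Lengths are in m, angles in rad, forces in N, time in s.
With the tool pointing down it reaches from about 0.4 to 0.9 m from the base axis. Payload 5.5 kg.
Tool frame: the origin (TCP) lies midway between the tips of the shut fingers; the grasp point (between the pads) lies 19 mm behind it (manip.grip_depth is the distance from the TCP to the grasp point, in m); z points along the fingers, y is the line along which they close (so a half turn about z gives the same grasp; the last joint's range is limited). The gripper opens to 92 mm and grips with 3 to 60 N. Pads are 19 mm wide; open, the fingers measure 130 mm over their backs; the gripper's body (75 mm by 190 mm) begins 47 mm behind the grasp point.
Start: joints at [-0.935, 0.501, -0.427, 1.55, 0.221, 1.138, -0.21], TCP at [0.237, 0.605, 0.227] pointing down, gripper open.
Joint ranges: [-2.88, 2.88], [-0.31, 2.03], [-1.54, 1.56], [0.2, 2.42], [-1.41, 4.55], [0.19, 2.02], [-2.57, 2.57]. Speed limits (rad/s): [2.57, 2.57, 3.14, 3.14, 3.14, 3.14, 3.14].

### API

Orientations are given as a unit quaternion [x, y, z, w].
In Python, from bench import manip, effector, viewer gives the robot as it stands. Calls block until the motion is done:
- manip.move_pose(position, orientation): joint-space move of the TCP to a pose.
- manip.servo_line(position, ori=None, vel=0.15): straight line of the TCP; ori=None keeps the orientation; vel is the mean speed in m/s.
- manip.movej(angles): joint-space move.
- effector.open_jaws() and effector.close(f_grip=None): open the fingers fully, or close them until they stop; f_grip is the grip in N (None keeps the last).
- manip.sleep(seconds).
- manip.solve_ik(position, orientation): joint angles nearest the present ones, or None.
- viewer.get_image(name): name is "side" or "top" or "wrist"; returns the picture (420x560x3 uint8, red, green, blue); there is no depth.
- viewer.get_calibration(name): a dict with "vfov" (degrees; the focal length in pixels is half the picture's height over the tangent of half this angle, whatever the lens; pixels are square), "cx", "cy" (the principal point, pixels), "eye" and "attitude" of the camera in the world. Camera axes: x right, y down, z forward; pixel columns grow to the right and rows downward; lengths in m; the calibration is good to about 2 mm. A picture is of the moment at which its call begins: read the wrist's pose just before it. get_calibration takes no time and is no camera call; for the wrist camera it gives the pose at the moment of the call.
A pose or a line that the arm cannot do raises manip.PlanningError and nothing moves.
- manip.hand_in(): hands the job in; it is judged then, once.
Readings, each from a call of its own:
- manip.current_clock(): time.
- manip.current_q(): joint angles.
- manip.current_joint_velocities(): joint speeds.
- manip.current_tau(): joint torques, N m.
- manip.current_tool_pos(): TCP position.
- manip.current_tcp_rot(): TCP orientation.
- manip.current_force(): force on the tool from outside, world axes, zero at the start.
- manip.current_wrist_torque(): the same for the moment, N m.
- manip.current_finger_gap(): finger opening in m.
- manip.current_gripper_force(): force on a finger pad.
Only numpy, scipy, OpenCV 4.12 (cv2) and the standard library are available. Lean on these libraries where they do the work, as an engineer would, in place of code of your own. Each camera call takes 0.05 s, during which the arm holds its last target. There are 200 camera calls.

### The job

The blue-edged template was cut for the view of the clay head five clicks further round: push the turntable by its handle exactly five clicks clockwise (seen from above), counting the clicks by feel. Then take the blue-edged template from the rack, set its foot in the groove of the holder beside the turntable with the cut-out edge towards the head, slide it home against the brass stop, and let it go. The clay is wet, so touch it with nothing; leave the other two templates in the rack and knock nothing over.

Things in the scene. Friction and masses are not known exactly. Their poses are not given: they have to be found in the camera images.
- stand: Fixed green iron indexing stand with a turntable and a template holder. Origin on the table, on the turntable's vertical axis; its y runs radially outward along the holder's groove, x across it. Grey plate 192 mm in diameter, top at 90 mm; the clay head stands on it. A plunger bracket, 54 mm high, stands at radius 100 to 136 mm, 34 degrees anticlockwise from the stand's x.
- wheel (a joint): Turntable angle (rad): 0 at the start, grows clockwise from above. Even, unmarked click stops, 8 to 20 degrees apart. Pushed slowly by the handle it resists with about 7 to 12 N on leaving a stop; this fades to nothing half-way, then the wheel jumps ahead by itself into the next stop: one click. Left short of half-way it falls back. Turns both ways, half a turn at most.
- push_point (a point): Point on the axis of the turntable's handle, 126 mm from the turntable axis, 76 mm above the table; turns with the wheel. The handle is a level radial steel bar, 13 mm thick, bare from 100 mm to the red ball (25 mm) at 148 mm; it starts 60 degrees clockwise of the stand's x. A shut gripper with its tips 55 to 60 mm above the table can push it.
- clay_head: Wet grey clay portrait head (half life size) fixed on the turntable's centre: at most 61 mm from the axis, from 98 to 257 mm above the table. Must not be touched.
- rack: Fixed wooden rack, 110 mm (x) x 160 mm (y) x 46 mm high, origin under its centre. Three grooves along its x, 10 mm wide, 34 mm deep, floor 12 mm above the table, 48.5 mm apart, each with one template standing upright in it; the order of the templates varies.
- blue_template: Loose plywood contour template, 6 mm thick, 0.2 to 0.4 kg, blue grip strip. Origin: middle of its foot's underside; x along the board to the cut-out edge, y across, z up. Steel foot: x -50 to 50, z 0 to 40 mm. Board above it, z 40 to 162 mm, from x = -50 mm to the cut-out edge at 125 to 160 mm (overhangs the foot). Grip strip: x -25 to 65, 12 mm thick, z 162 to 182 mm.
- blue_grip (a point): Middle of the blue grip strip (20, 0, 174 mm in the blue template's frame), nearly above its centre of mass: the place to pinch it from above, across its 12 mm thickness.
- blue_toe (a point): Lower front corner of the blue template's foot, middle of the thickness (50, 0, 0 mm in its frame). When the template is home it lies on point groove_stop.
- groove_stop (a point): Point on the groove's floor at the face of the brass stop (36 mm high, closes the groove's inner end), middle of the groove: 0, 183, 70 mm in the stand's frame; axes as the stand's.
- groove_mouth (a point): Top middle of the template holder's groove (0, 233, 106 mm in the stand's frame). Two aluminium cheeks 100 mm long (y 183 to 283 mm), 44 mm wide over all; groove 8.5 mm wide, floor at 70 mm, straight up to 104 mm, flared lips above (mouth about 22 mm wide) to 113 mm; open at the outer end.
- yellow_template: Another template of the same make and frame, yellow strip; stays in the rack.
- red_template: Another template of the same make and frame, red strip; stays in the rack.
- spray_bottle: Loose white spray bottle with red trigger, 72 mm in diameter, 200 mm high, origin under its centre; bystander.
- tool_pot: Loose terracotta pot with modelling tools, 86 mm in diameter, tools up to 200 mm high, origin under its centre; bystander.

How it is judged:
On the way, in this order (a step that is already met when the one before it is completed fails the run):
1. the turntable rests in the fifth stop clockwise from where it stood (value of joint wheel between 0.99 and 1.105 rad), for 0.5 s.
2. the blue-edged template stands in the holder's groove, home against the stop, cut-out edge towards the head (y of blue_toe in the frame of groove_stop between -0.005 and 0.005 m and x of blue_toe in the frame of groove_stop between -0.005 and 0.005 m and z of blue_toe in the frame of groove_stop below 0.005 m and angle between blue_template's own z axis and vertical below 0.12 rad and angle between the x axis of blue_template and the y axis of stand, either way round below 0.08 rad), for 0.2 s.
At the end, for the whole second after the job is handed in: Turntable in the fifth stop clockwise of its start (within 3 deg). Blue template in the groove, toe within 5 mm of the groove's end point at the stop, aligned within 4.5 deg, upright within 7 deg, released, at rest. Other templates within 30 mm of their places; spray bottle and tool pot upright (all of step 1 and all of step 2 and linear speed of blue_template below 0.02 m/s and distance of each of yellow_template, red_template from where it was at the start of the episode below 0.03 m and angle between each of spray_bottle, tool_pot's own z axis and vertical below 0.5 rad); the robot touches nothing.
It fails at once if anything touches the clay head (over 0.5 N) (contact force between anything else and clay_head above 0.5 N).
It also fails if it takes over 72 s, if anything falls off the work surface, if the arm or the gripper's body presses on something with over 40 N, if the wrist force passes 120 N, or if a joint passes its speed limit or range.

## Working session

There is one attempt and no reset: what is moved stays moved. The work goes in short steps, each a Python script; the robot and the scene stay as the last script left them, time stands still between calls to the robot, and variables do not carry over. Pictures are saved under pics/ and viewed, at most 12 in all, crops included, and the job is handed in when it is done.

```bash
mkdir -p pics && ls && python3 - <<'E'
from bench import manip, effector, viewer
import cv2,numpy as np
for n in ("top","side"):
    im=viewer.get_image(n); cv2.imwrite(f"pics/{n}0.png",im[:,:,::-1]); print(n,viewer.get_calibration(n))
print(manip.current_clock(),manip.current_tcp_rot(),manip.current_force())
E
```

```text
pics
top {'vfov': 47.537160467624616, 'cx': 282.24320062829486, 'cy': 206.36379770630052, 'eye': array([ 0.39957104, -0.01175082,  1.49290937]), 'attitude': array([ 0.70753468, -0.70142628,  0.06785479, -0.05283544])}
side {'vfov': 47.58645407171126, 'cx': 283.44179368198564, 'cy': 203.5752088167318, 'eye': array([0.92011212, 0.6940651 , 0.97001925]), 'attitude': array([ 0.1752918 ,  0.91275081, -0.36073282, -0.07765677])}
0.1 [ 1.85315243e-01  9.82678748e-01 -8.36714621e-04 -1.95271027e-04] [ 0.73613508  0.4948223  -0.20972776]
```

View pics/top0.png

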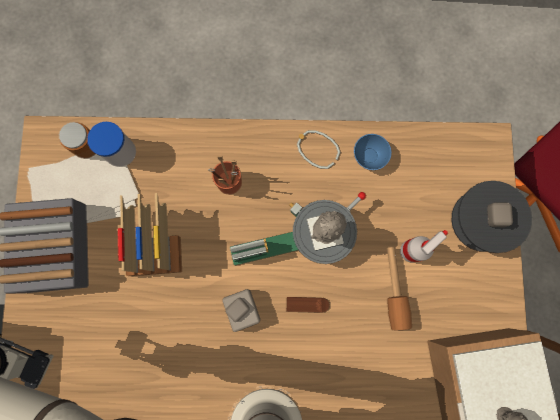

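View pics/side0.png

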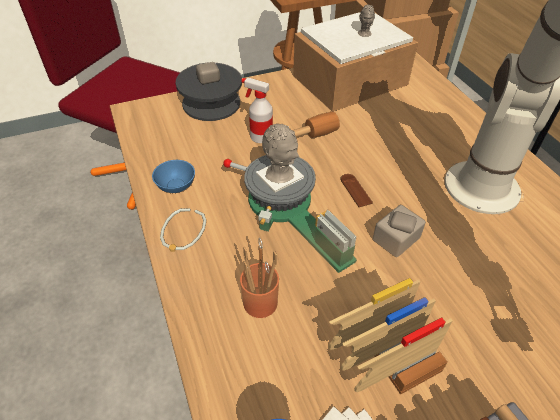

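The top view shows the turntable near (325,232), with the red ball at (362,196) and the holder at (250,250). The blue strip is at (138,242), with the cut-out edges pointing up the picture (world +x). Next I'll turn these pixels into positions.

```bash
cat > h.py <<'E'
from bench import manip, effector, viewer
import cv2,numpy as np
from scipy.spatial.transform import Rotation as R
def ray(c,uv):
    f=210/np.tan(np.radians(c['vfov'])/2)
    d=np.array([(uv[0]-c['cx'])/f,(uv[1]-c['cy'])/f,1.])
    d=R.from_quat(c['attitude']).apply(d); return c['eye'],d/np.linalg.norm(d)
def plane(c,uv,z):
    e,d=ray(c,uv); return e+d*(z-e[2])/d[2]
def tri(c1,u1,c2,u2):
    (a,d),(b,e)=ray(c1,u1),ray(c2,u2)
    t=np.linalg.lstsq(np.c_[d,-e],b-a,rcond=None)[0]
    p,q=a+t[0]*d,b+t[1]*e; return (p+q)/2,np.linalg.norm(p-q)
def blob(im,lo,hi,roi):
    """largest HSV blob in roi (x0,y0,x1,y1): centroid, area, minAreaRect box"""
    x0,y0,x1,y1=roi; h=cv2.cvtColor(im[y0:y1,x0:x1],cv2.COLOR_RGB2HSV)
    m=cv2.inRange(h,np.array(lo),np.array(hi))
    cs,_=cv2.findContours(m,cv2.RETR_EXTERNAL,cv2.CHAIN_APPROX_NONE)
    c=max(cs,key=cv2.contourArea); M=cv2.moments(c); o=np.array([x0,y0])
    return np.array([M['m10'],M['m01']])/M['m00']+o,M['m00'],cv2.boxPoints(cv2.minAreaRect(c))+o
def down(yaw): # tool z down, tool x at yaw in world
    return (R.from_euler('z',yaw)*R.from_euler('x',np.pi)).as_quat()
E
python3 - <<'E'
from h import *
np.set_printoptions(precision=4,suppress=True)
T,S=[cv2.imread(f"pics/{n}0.png")[:,:,::-1].copy() for n in("top","side")]
ct,cs=viewer.get_calibration("top"),viewer.get_calibration("side")
b=blob(T,(0,170,90),(8,255,255),(350,185,375,208)); s=blob(S,(0,170,90),(8,255,255),(215,150,236,172))
print("ball",b[0],s[0],tri(ct,b[0],cs,s[0]),plane(ct,b[0],.076))
b=blob(T,(105,150,40),(125,255,255),(125,210,155,275)); s=blob(S,(105,150,60),(125,255,255),(370,285,440,330))
print("blue",b,s[0],tri(ct,b[0],cs,s[0]),plane(ct,b[0],.182)); print([plane(ct,p,.182)[:2] for p in b[2]])
g=cv2.cvtColor(T,cv2.COLOR_RGB2GRAY)[190:275,280:372]
g=cv2.resize(g,None,fx=4,fy=4,interpolation=cv2.INTER_CUBIC)
c=cv2.HoughCircles(g,cv2.HOUGH_GRADIENT,1,50,param1=100,param2=20,minRadius=110,maxRadius=150)
for q in c[0][:3]:
    uv=q[:2]/4+[280,190]; print("plate",uv,q[2]/4,plane(ct,uv,.09))
b=blob(T,(30,0,110),(100,60,255),(228,232,272,268)); print("cheek",b,plane(ct,b[0],.113),[plane(ct,p,.113)[:2] for p in b[2]])
b=blob(T,(55,80,20),(90,255,200),(225,225,310,275)); print("green",b)
s=blob(S,(0,0,120),(100,60,255),(312,205,358,262)); print("cheek side",s)
b=blob(T,(0,100,60),(8,255,255),(400,235,425,260)); print('bottle',b[0],plane(ct,b[0],.15))
w=np.hstack([cv2.resize(T[190:275,225:372],None,fx=3.5,fy=3.5,interpolation=2),cv2.resize(S[195:280,300:370],None,fx=3.5,fy=3.5,interpolation=2)])
cv2.imwrite("pics/crop.png",w[:,:,::-1]);print(w.shape)
E
```

```text
ball [361.6302 195.0417] [226.8875 162.6583] (array([ 0.6804, -0.2812,  0.0797]), np.float64(0.0012734255194627932)) [ 0.6817 -0.2823  0.076 ]
blue (array([138.2586, 242.1207]), 116.0, array([[135.2013, 227.032 ],
       [139.9936, 226.8403],
       [141.2396, 257.9904],
       [136.4473, 258.1821]])) [402.1974 312.8485] (array([0.5247, 0.3533, 0.1801]), np.float64(0.005335646839353485)) [0.5225 0.3545 0.182 ]
[array([0.564 , 0.3653]), array([0.5646, 0.3522]), array([0.4793, 0.3439]), array([0.4787, 0.3569])]Traceback (most recent call last):
  File "<stdin>", line 12, in <module>
TypeError: 'NoneType' object is not subscriptable
```

```bash
python3 - <<'E'
from h import *
np.set_printoptions(precision=4,suppress=True)
T,S=[cv2.imread(f"pics/{n}0.png")[:,:,::-1].copy() for n in("top","side")]
ct,cs=viewer.get_calibration("top"),viewer.get_calibration("side")
h=cv2.cvtColor(T,cv2.COLOR_RGB2HSV)
m=cv2.inRange(h,np.array((0,0,0)),np.array((180,75,255))); m[:190]=0;m[275:]=0;m[:,:286]=0;m[:,366:]=0
m=cv2.morphologyEx(m,cv2.MORPH_OPEN,np.ones((7,7)))
c,_=cv2.findContours(m,0,1); c=max(c,key=cv2.contourArea)
for e in (cv2.fitEllipse(cv2.convexHull(c)),cv2.minEnclosingCircle(c)): print("plate",e,plane(ct,e[0],.09))
for im,roi in((T,(228,232,276,268)),(S,(312,205,360,262))):
  try: print("cheek",blob(im,(0,0,110),(180,60,255),roi))
  except Exception as e: print(e)
b=blob(T,(0,120,60),(8,255,255),(400,235,422,262)); print('bottle',b[0],plane(ct,b[0],.12))
w=np.hstack([cv2.resize(T[190:275,225:372],None,fx=3.5,fy=3.5,interpolation=2),cv2.resize(S[195:280,300:370],None,fx=3.5,fy=3.5,interpolation=2)])
cv2.imwrite("pics/crop.png",w[:,:,::-1]);print(w.shape)
E
```

```text
plate ((322.4062194824219, 229.87791442871094), (63.106842041015625, 71.3692398071289), 123.83856964111328) [ 0.5723 -0.1605  0.09  ]
plate ((321.5, 228.5), 36.50352478027344) [ 0.5764 -0.1578  0.09  ]
cheek (array([246.5799, 244.86  ]), 144.0, array([[229.541 , 246.0492],
       [262.5934, 238.2721],
       [263.8262, 243.5115],
       [230.7738, 251.2885]]))
cheek (array([336.4148, 231.126 ]), 744.5, array([[311.9356, 222.4888],
       [325.8423, 207.8502],
       [359.1932, 239.5335],
       [345.2865, 254.1721]]))
bottle [406.8449 251.8302] [ 0.5071 -0.4015  0.12  ]
(298, 759, 3)
```

View pics/crop.png

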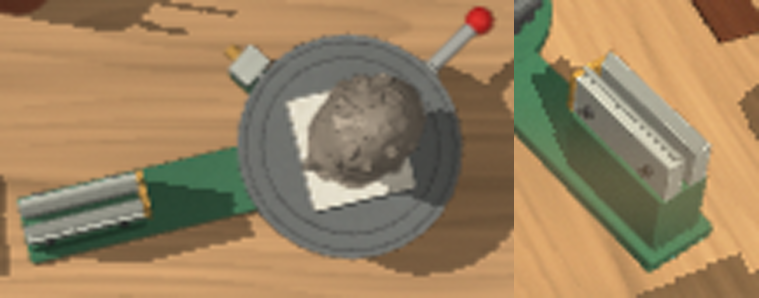

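The crop gives the plate centre at about (349.5,147.5) in crop pixels. The groove ends are near (23,219) and (142,193), and the bracket is at (248,66). I'll compute the stand frame from these and hover behind the handle.

```bash
python3 - <<'E'
from h import *
import json
np.set_printoptions(precision=4,suppress=True)
ct=viewer.get_calibration("top")
P=lambda u,v,z: plane(ct,np.array([u,v])/3.5+[225,190]-0.36,z)[:2]
ax=P(349.5,147.5,.09); o,i=P(23,219,.113),P(142,193,.113)
ball=np.array([.681,-.2817])
ya=o-i; print("axis",ax,"outer",o,"inner",i,np.linalg.norm(ya),np.linalg.norm(o-ax),np.linalg.norm(i-ax))
m=(o+i)/2-ax; ygro=np.arctan2(ya[1],ya[0]); yrad=np.arctan2(m[1],m[0])
r=ball-ax; ph=np.arctan2(r[1],r[0])
print("stand yaw: groove",np.degrees(ygro)-90,"radial",np.degrees(yrad)-90,"ball",np.degrees(ph)+60,"r",np.linalg.norm(r))
e=np.array([np.cos(ph),np.sin(ph)])
ax=ax*.5+.5*(ball-.148*e); print(ax)
json.dump(dict(ax=ax.tolist(),ph=ph),open("geo.json","w"))
for k in (0,np.pi):
  for th in (-12,0,30,60):
    a=ph-np.radians(th); p=ax+R.from_euler('z',a).apply([.118,.0255,0])[:2]
    print(k,th,p,manip.solve_ik([*p,.058],down(a+k)),manip.solve_ik([*p,.26],down(a+k)))
print(manip.current_q())
E
```

```text
axis [ 0.5667 -0.1667] outer [0.5022 0.1059] inner [0.5245 0.0082] 0.10018812902535325 0.28004512517030183 0.17986198568289602
stand yaw: groove 12.855265895107664 radial 13.413356411739045 ball 14.814852779306108 r 0.16217614554771229
[ 0.5717 -0.1717]
0 -12 [ 0.6844 -0.2149] [-0.157   0.8683  0.6799  1.4998 -0.61    0.993  -1.461 ] [-0.26    0.7175  0.905   1.3526 -0.5607  1.3353 -1.4998]
0 0 [ 0.6729 -0.2374] [-0.2407  0.9576  0.9023  1.5155 -0.8169  1.0766 -1.5028] [-0.23    0.71    0.9051  1.3642 -0.5561  1.33   -1.6743]
0 30 [ 0.6265 -0.2792] [-0.2856  1.0551  1.125   1.6001 -1.0202  1.1708 -1.8023] [-0.3431  0.903   1.3527  1.4521 -0.879   1.4753 -1.8844]
0 60 [ 0.5654 -0.2922] [-0.3533  1.1864  1.3474  1.7398 -1.2157  1.3021 -2.1123] [-0.3704  0.8116  1.3555  1.59   -0.8021  1.4018 -2.3416]
3.141592653589793 -12 [ 0.6844 -0.2149] [ 0.2421  0.7582  0.0379  1.4831 -0.0332  0.901   1.2818] [ 0.1595  0.5681  0.1686  1.335  -0.0954  1.2463  1.3241]
3.141592653589793 0 [ 0.6729 -0.2374] [ 0.2307  0.7544  0.1077  1.4964 -0.0944  0.8959  1.1506] [ 0.1508  0.5649  0.2355  1.3485 -0.1323  1.2434  1.1757]
3.141592653589793 30 [ 0.6265 -0.2792] [ 0.1828  0.7282  0.2895  1.5829 -0.2517  0.8675  0.825 ] [ 0.118   0.527   0.3907  1.4356 -0.2055  1.2193  0.7902]
3.141592653589793 60 [ 0.5654 -0.2922] [ 0.093   0.6884  0.4757  1.7256 -0.4064  0.827   0.4902] [ 0.0747  0.4468  0.4956  1.5762 -0.2245  1.1756  0.351 ]
[-0.9348  0.5018 -0.4268  1.5513  0.2208  1.1383 -0.2103]
```

```bash
python3 - <<'E'
from h import *
import json
np.set_printoptions(precision=4,suppress=True)
y=np.radians(90+13.6); ax=np.array([.5667,-.1667])-.0015*np.array([np.cos(y),np.sin(y)]); ph=np.radians(-46.2)
json.dump(dict(ax=ax.tolist(),ph=ph,yaw=y-np.pi/2),open("geo.json","w"))
a=ph+np.radians(12); p=ax+R.from_euler('z',a).apply([.118,.0255,0])[:2]
q=down(a+np.pi)
p0=manip.current_tool_pos(); manip.servo_line([p0[0],p0[1],.42],vel=.4)
effector.close(20)
manip.move_pose([*p,.42],q); manip.servo_line([*p,.22],vel=.3)
print(manip.current_clock(),manip.current_q(),manip.current_tool_pos(),p,manip.current_force())
a=viewer.get_image("side")[20:300,60:480]; b=viewer.get_image("top")[140:320,200:480]
cv2.imwrite("pics/hov.png",np.vstack([cv2.resize(a,(520,347)),cv2.resize(b,(390,251)).copy() if 0 else cv2.copyMakeBorder(cv2.resize(b,(390,251)),0,0,0,130,0)])[:,:,::-1])
E
```

```text
6.2417 [ 0.0808  0.5945  0.2875  1.3973 -0.1732  1.1718  1.3627] [ 0.6801 -0.2136  0.2218] [ 0.679  -0.2134] [ 0.0429 -0.7148  0.8103]
```

View pics/hov.png

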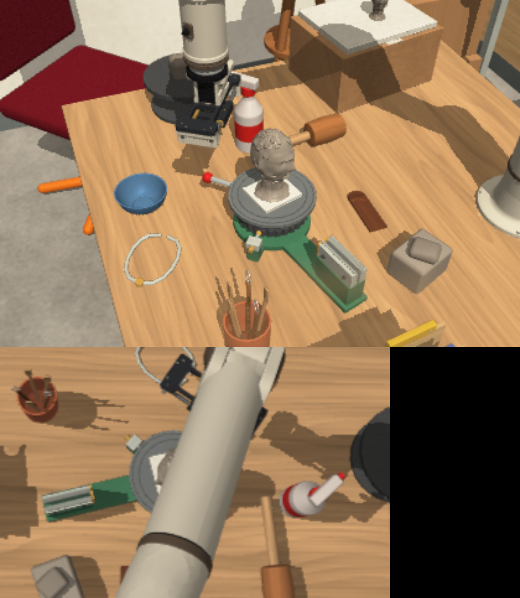

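The gripper hovers behind the handle, clear of the head, and the forearm is well above it. I'll lower it and push along the arc, counting clicks by force.

```bash
python3 - <<'E'
from h import *
import json
g=json.load(open("geo.json")); ax=np.array(g['ax']); ph=g['ph']
def at(th,z=.058):
    a=ph-np.radians(th); p=ax+R.from_euler('z',a).apply([.118,.0255,0])[:2]
    return [*p,z],down(a+np.pi),np.array([np.sin(a),-np.cos(a),0]) # cw tangent
p,q,t=at(-12); manip.servo_line(p,q,vel=.12); manip.sleep(.3)
F0=manip.current_force(); print(manip.current_tool_pos(),p,F0)
n=0; armed=False; pk=0; th=-12
while n<5 and th<70:
    th+=.8; p,q,t=at(th); manip.servo_line(p,q,vel=.03)
    F=manip.current_force()-F0; f=-F@t
    if f>4.5 and not armed: armed=True; pk=0; print("onset",round(th,1),end=' ')
    if armed: pk=max(pk,f)
    if armed and f<1.5: armed=False; n+=1; print("click",n,round(th,1),"peak",round(pk,1),"f",round(f,1))
    if np.linalg.norm(F)>25: print("FORCE",F,th); break
d=manip.current_tool_pos(); print(manip.current_clock(),th,d,p)
manip.sleep(.3); print(manip.current_force()-F0)
if n==5:
    p,q,t=at(th-9); manip.servo_line(p,q,vel=.08)
    p[2]=.40; manip.servo_line(p,q,vel=.3); print(manip.current_clock())
E
```

```text
[ 0.67917912 -0.21344922  0.05842039] [np.float64(0.6789813470692815), np.float64(-0.21339322544341788), 0.058] [-0.44368119 -0.27786877  0.67870488]
onset 0.8 click 1 5.6 peak 9.6 f 0.2
onset 12.8 click 2 17.6 peak 10.5 f -0.3
onset 24.8 click 3 28.8 peak 10.3 f 1.2
onset 36.8 click 4 40.8 peak 9.7 f 0.9
onset 48.8 click 5 52.8 peak 9.7 f 1.4
28.3917 52.79999999999995 [ 0.5731222  -0.28870488  0.05804648] [np.float64(0.5737794989800827), np.float64(-0.2886942445496199), 0.058]
[ 0.42375917 -0.20156488 -0.83908321]
30.3667
```

Five even clicks, 12° apart. The full-open fingers span 46 to 65 mm from centre, which would land on the neighbouring strips 48.5 mm away, so I need to know whether the gripper can open only part-way.

```bash
python3 - <<'E'
from h import *
import json
np.set_printoptions(precision=4,suppress=True)
g=json.load(open("geo.json")); ax=np.array(g['ax'])
psi=np.radians(5.6); c=np.array([.5215,.3511])
for k in(0,np.pi): print(k,manip.solve_ik([*c,.35],down(psi+k)),manip.solve_ik([*c,.167],down(psi+k)))
effector.open_jaws()
manip.move_pose([c[0]-.03,c[1],.36],down(psi+np.pi))
cw=viewer.get_calibration("wrist"); W=viewer.get_image("wrist"); T=viewer.get_image("top")
print(manip.current_clock(),manip.current_q(),manip.current_tool_pos(),cw)
json.dump({k:np.asarray(v).tolist() for k,v in cw.items()},open("cw.json","w"))
cv2.imwrite("pics/w1.png",W[:,:,::-1]); cv2.imwrite("pics/t1.png",T[:,:,::-1])
ct=viewer.get_calibration("top")
b=blob(T,(0,170,90),(8,255,255),(330,235,395,290)); P=plane(ct,b[0],.076)[:2]; r=P-ax
print("ball",b[:2],P,np.linalg.norm(r),"turned",-46.2-np.degrees(np.arctan2(r[1],r[0])))
S=cv2.imread("pics/side0.png")[270:400,310:460]
w=np.hstack([cv2.resize(W[:,:,::-1],(480,360)),cv2.resize(S,(320,277)) if 0 else cv2.copyMakeBorder(cv2.resize(S,(320,277)),0,83,0,0,0)])
cv2.imwrite("pics/w1c.png",w)
E
```

```text
0 [-1.0228  0.3732  0.5303  1.4758 -0.1904  1.3441 -1.9528] [-1.0344  0.5403  0.5486  1.6885 -0.3235  1.0044 -1.8467]
3.141592653589793 [-0.8498  0.3497  0.2894  1.4694 -0.1007  1.3371  1.1148] [-0.7659  0.4922  0.1756  1.6786 -0.0996  0.9795  1.1135]
34.2333 [-0.8548  0.2939  0.2476  1.5165 -0.0726  1.3401  1.0653] [0.4924 0.3499 0.3601] {'vfov': 67.28528355495688, 'cx': 277.34910809424423, 'cy': 201.42246570038097, 'eye': array([0.4083, 0.3432, 0.5183]), 'attitude': array([0.6645, 0.7309, 0.1155, 0.1045])}
ball (array([377.0398, 241.5473]), 33.5) [ 0.5405 -0.3255] 0.1595332520156133 turned 53.392291936915186
```

View pics/w1c.png

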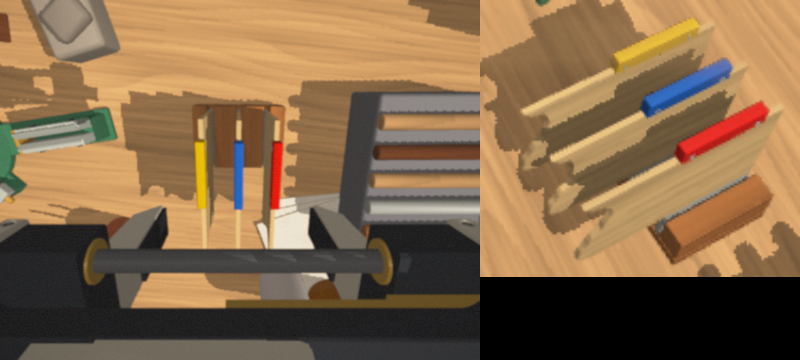

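The wrist view shows the strips at columns 201 (yellow), 238 (blue) and 277 (red), with the rack's rear end at row 105. The ball reads about 54°, which is between two stops, so I need a closer look at it, at the rear of the rack and at the fingers.

```bash
python3 - <<'E'
import cv2,numpy as np
T=cv2.imread("pics/t1.png"); W=cv2.imread("pics/w1.png")
a=cv2.resize(T[190:280,285:435],(400,240),interpolation=2)
b=cv2.resize(W[112:177,212:347],(400,193),interpolation=2)
c=cv2.resize(W[230:345,80:460],(800,242),interpolation=2)
top=np.hstack([a,cv2.copyMakeBorder(b,0,47,0,0,0)])
cv2.imwrite("pics/z1.png",np.vstack([top,c]))
E
```

```text
(no output)
```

View pics/z1.png

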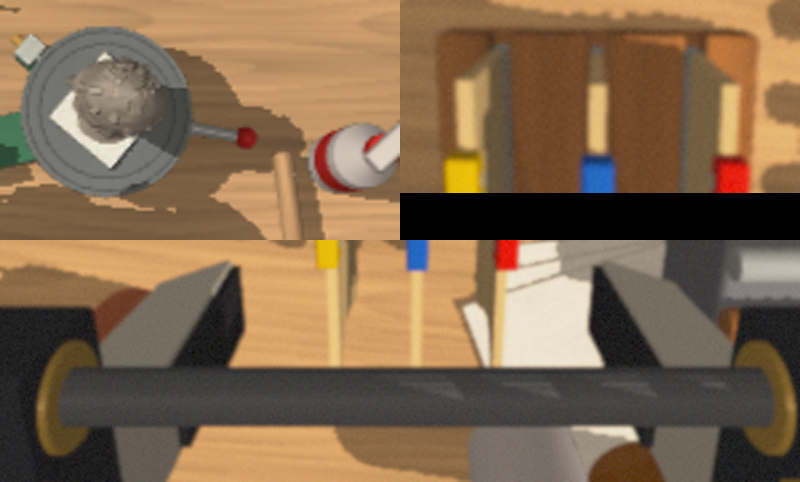

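The handle stands near 54°, balanced half-way into the fifth click, so it needs another small nudge. A full-width pinch on the blue strip is blocked by the neighbours. Afterwards I'll slide blue about 50 mm back along its groove so its strip projects past theirs. First, refining the holder and strip poses offline from the wrist image.

```bash
python3 - <<'E'
from h import *
import json
np.set_printoptions(precision=4,suppress=True)
W=cv2.imread("pics/w1.png")[:,:,::-1].copy(); cw={k:np.array(v) for k,v in json.load(open("cw.json")).items()}
H=cv2.cvtColor(W,cv2.COLOR_RGB2HSV)
for n,lo,hi,roi in(("blue",(105,150,40),(125,255,255),(255,140,310,260)),("yellow",(22,150,60),(32,255,255),(215,140,255,260)),("red",(0,180,60),(6,255,255),(305,140,345,260))):
    b=blob(W,lo,hi,roi); q=np.array([plane(cw,p,.194)[:2] for p in b[2]]); 
    e=[(q[i],q[(i+1)%4]) for i in range(4)]; d=max((b_-a for a,b_ in e),key=np.linalg.norm); d*=np.sign(d[0])
    print(n,"centre",q.mean(0),"len",np.linalg.norm(d),"yaw",np.degrees(np.arctan2(d[1],d[0])), 'w',min(np.linalg.norm(b_-a) for a,b_ in e))
m=cv2.inRange(H,np.array((0,0,100)),np.array((180,60,255)))[118:185,0:140]
c=max(cv2.findContours(m,0,1)[0],key=cv2.contourArea); bx=cv2.boxPoints(cv2.minAreaRect(c))+[0,118]
print("cheek px",bx,[plane(cw,p,.113)[:2] for p in bx])
cr=cv2.resize(W[110:190,0:150],None,fx=5,fy=5,interpolation=2); cv2.imwrite("pics/hold.png",cr[:,:,::-1])
g=json.load(open("geo.json")); yaw=g['yaw']; ax=np.array(g['ax'])
ys=np.array([-np.sin(yaw),np.cos(yaw)])
q0=None
for r in (.221,.25):
  for z in (.235,.33): print("place",r,z,ax+ys*r,manip.solve_ik([*(ax+ys*r),z],down(yaw+np.pi/2)))
E
```

```text
blue centre [0.5172 0.3552] len 0.08915323343077204 yaw 5.767535514795922 w 0.009370615547027407
yellow centre [0.5207 0.3076] len 0.09147398312286385 yaw 5.171558003521169 w 0.01337576607304158
red centre [0.5128 0.4018] len 0.08961602782118436 yaw 5.681676282411578 w 0.012508697939169129
cheek px [[ 11.763  150.9595]
 [105.3931 136.5549]
 [107.4624 150.0058]
 [ 13.8324 164.4104]] [array([0.5033, 0.0105]), array([0.4735, 0.1313]), array([0.4904, 0.1327]), array([0.5208, 0.0103])]
place 0.221 0.235 [0.5151 0.0466] [-0.6535  0.2516  0.5998  1.9007 -0.1639  1.0378  0.2527]
place 0.221 0.33 [0.5151 0.0466] [-0.6761  0.1539  0.6029  1.7772 -0.0921  1.2386  0.1887]
place 0.25 0.235 [0.5083 0.0748] [-0.6923  0.2415  0.576   1.908  -0.1521  1.035   0.1858]
place 0.25 0.33 [0.5083 0.0748] [-0.7149  0.1445  0.5792  1.7843 -0.0835  1.2372  0.1243]
```

View pics/hold.png

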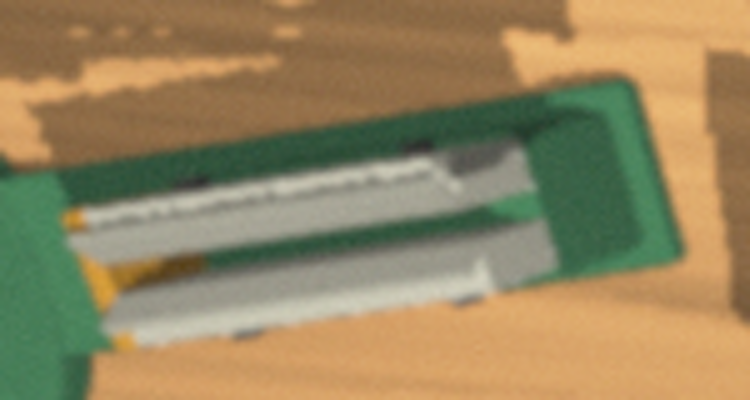

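The groove's centreline runs in the crop from (90,280) at the inner end to (539,206) at the outer end. Next: nudge the wheel, then go round to the front of the rack.

```bash
python3 - <<'E'
from h import *
import json
np.set_printoptions(precision=4,suppress=True)
cw={k:np.array(v) for k,v in json.load(open("cw.json")).items()}
i,o=plane(cw,(17.9,165.9),.113)[:2],plane(cw,(107.7,151.1),.113)[:2]
print("groove wrist",i,o,np.linalg.norm(o-i),np.degrees(np.arctan2(o[1]-i[1],o[0]-i[0]))-90)
g=json.load(open("geo.json")); ax=np.array(g['ax']); ph=g['ph']
def at(th,z=.058):
    a=ph-np.radians(th); p=ax+R.from_euler('z',a).apply([.118,.0255,0])[:2]
    return [*p,z],down(a+np.pi),np.array([np.sin(a),-np.cos(a),0])
effector.close(20)
p,q,t=at(43,.36); manip.move_pose(p,q)
p,q,t=at(43); manip.servo_line(p,q,vel=.35); F0=manip.current_force()
for th in (47,49,51,53,55,56.5,57.5):
    p,q,t=at(th); manip.servo_line(p,q,vel=.04); print(th,round(-(manip.current_force()-F0)@t,1),end='; ')
p,q,t=at(48); manip.servo_line(p,q,vel=.15)
p[2]=.36; manip.servo_line(p,q,vel=.45); print(manip.current_clock())
psi=np.radians(5.6); c=np.array([.5194,.3531]); e=np.array([np.cos(psi),np.sin(psi)])
s=c+.162*e; Q=down(psi+np.pi)
manip.move_pose([*s,.30],Q)
ct=viewer.get_calibration("top"); T=viewer.get_image("top"); cv2.imwrite("pics/t2.png",T[:,:,::-1])
b=blob(T,(0,140,60),(8,255,255),(330,235,395,290)); P=plane(ct,b[0],.076)[:2]; r=P-ax
print("ball",b[:2],P,np.linalg.norm(r),"turned",-44.9-np.degrees(np.arctan2(r[1],r[0])))
cw=viewer.get_calibration("wrist"); W=viewer.get_image("wrist"); cv2.imwrite("pics/w2.png",W[:,:,::-1])
json.dump({k:np.asarray(v).tolist() for k,v in cw.items()},open("cw2.json","w"))
print(manip.current_clock(),manip.current_tool_pos(),s)
E
```

```text
groove wrist [0.5223 0.0153] [0.4918 0.1329] 0.12153531113818075 14.558429170107757
47 0.2; 49 -0.5; 51 0.2; 53 0.2; 55 -0.9; 56.5 0.9; 57.5 0.0; 42.025
ball (array([375.8429, 246.7739]), 43.5) [ 0.5248 -0.3214] 0.15900606415410248 turned 60.51151504192794
44.5 [0.6814 0.3672 0.3004] [0.6806 0.3689]
```

The turntable now reads 60.5°, so it is in the fifth stop. Next I'll slide the blue template back by its front edge, measuring the shift with the wrist camera.

```bash
cat >> h.py <<'E'
psi=np.radians(5.6); c0=np.array([.5194,.3531]); e=np.array([np.cos(psi),np.sin(psi)]); n=np.array([-e[1],e[0]]); Q=down(psi+np.pi)
def strips():
    cw=viewer.get_calibration("wrist"); W=viewer.get_image("wrist"); H=cv2.cvtColor(W,cv2.COLOR_RGB2HSV); out={}
    for k,lo,hi in(("b",(105,150,40),(125,255,255)),("y",(22,150,60),(32,255,255)),("r",(0,180,60),(6,255,255))):
        m=cv2.inRange(H,np.array(lo),np.array(hi)); cs=cv2.findContours(m,0,1)[0]
        if not cs: continue
        c=max(cs,key=cv2.contourArea)[:,0]
        P=np.array([plane(cw,p,.194)[:2] for p in c])-c0; a=P@e; l=P@n
        out[k]=np.round([a.min()*1e3,a.max()*1e3,l.min()*1e3,l.max()*1e3],1)
    return out,W
E
python3 - <<'E'
from h import *
s=lambda d,z:[*(c0+d*e),z]
print(strips()[0])
manip.servo_line(s(.162,.136),Q,vel=.3); F0=manip.current_force()
for d in (.125,.105,.09):
    manip.servo_line(s(d,.136),Q,vel=.08); o,W=strips(); print(d,(manip.current_force()-F0).round(1),o,manip.current_tool_pos().round(4))
    if np.linalg.norm(manip.current_force()-F0)>8: break
cv2.imwrite("pics/w3.png",W[:,:,::-1]); print(manip.current_clock())
E
```

```text
{'b': array([ 8.9, 45.7, -3.7,  6.8]), 'y': array([  8.8,  44.9, -52.8, -38.9]), 'r': array([ 9. , 46.4, 41.7, 55.4])}
0.125 [-1.6  0.8 -0.5] {'b': array([14.4, 30.9, -4. ,  7.3]), 'y': array([ 14.5,  43.7, -52.7, -35.1]), 'r': array([14.3, 45.2, 37.5, 54.9])} [0.6442 0.3655 0.1368]
0.105 [-1.5 -0.4 -1.3] {'b': array([-5.9, 10.4, -3.8,  7.4]), 'y': array([ -5.9,  43.3, -52.7, -34.9]), 'r': array([-6. , 44.9, 37.3, 55.1])} [0.6237 0.3634 0.1357]
0.09 [-1.1  0.  -0.4] {'b': array([-21. ,  -4.7,  -2. ,   9.3]), 'y': array([-20.9,  43.1, -52.5, -34.8]), 'r': array([-21. ,  44.2,  37.4,  55.2])} [0.6087 0.362  0.1358]
46.7417
```

The blue template slid back 49 mm, and its strip now spans about −94 to −5 mm while the neighbours' strips stay at ±45 mm. I can pinch it at −59 mm, which is 10 mm along the template's own frame.

```bash
cat >> h.py <<'E'
yawS=np.radians(13.4); ys=np.array([-np.sin(yawS),np.cos(yawS)]); xs=np.array([np.cos(yawS),np.sin(yawS)]); stop=np.array([.5236,.0108]); QP=down(yawS+np.pi/2)
E
python3 - <<'E'
from h import *
np.set_printoptions(precision=4,suppress=True)
s=lambda d,z,l=0:[*(c0+d*e+l*n),z]
manip.servo_line(s(.098,.136),Q,vel=.15); manip.servo_line(s(.098,.24),Q,vel=.4)
effector.open_jaws()
manip.servo_line(s(-.059,.225,.002),Q,vel=.35)
print(strips()[0],manip.current_clock()); F0=manip.current_force()
manip.servo_line(s(-.059,.177,.002),Q,vel=.15); print("F",manip.current_force()-F0)
effector.close(50); print("gap",manip.current_finger_gap(),manip.current_gripper_force())
if .009<manip.current_finger_gap()<.016:
    manip.servo_line(s(-.059,.24,.002),Q,vel=.15); manip.servo_line(s(-.059,.35,.002),Q,vel=.4)
    print("F",manip.current_force()-F0,manip.current_finger_gap(),manip.current_clock())
    t=stop+.062*ys; manip.move_pose([*t,.35],QP); manip.servo_line([*t,.30],vel=.3)
    print(t,manip.current_tool_pos(),manip.current_clock())
W=viewer.get_image("wrist"); S=viewer.get_image("side")
cv2.imwrite("pics/h2.png",np.hstack([cv2.resize(W,(400,300)),cv2.resize(S[120:330,180:460],(400,300))])[:,:,::-1])
E
```

```text
{'b': array([-96.5, -17.9,  -4.3,   6.9]), 'y': array([-53.7, -17.9, -52.3, -37.3]), 'r': array([-52.3, -17.9,  41.1,  55.7])} 49.5083
F [-0.6629  0.2065  1.1751]
gap 0.011947911218513983 49.970433712005615
F [-0.6767  0.2493 -4.2619] 0.011967317290224601 52.1833
[0.5092 0.0711] [0.508  0.0724 0.2991] 53.5917
```

View pics/h2.png

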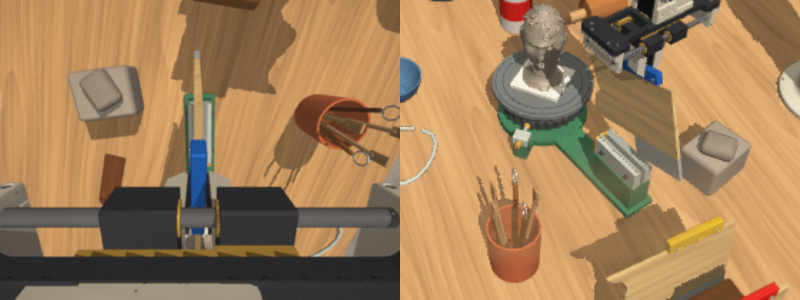

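The template is gripped and hangs over the holder. In the wrist half, its foot is at about column 197 and the holder at about column 200. I'll zoom in to check the lateral fit.

```bash
python3 - <<'E'
from h import *
W=viewer.get_image("wrist"); c=viewer.get_calibration("wrist"); cv2.imwrite("pics/w4.png",W[:,:,::-1])
cv2.imwrite("pics/z4.png",cv2.resize(W[50:230,220:340],(400,600),interpolation=2)[:,:,::-1])
f=210/np.tan(np.radians(c['vfov'])/2)
def proj(p):
    v=R.from_quat(c['attitude']).inv().apply(np.array(p)-c['eye']); u=v[:2]/v[2]*f+[c['cx'],c['cy']]; return ((u-[220,50])*[400/120,600/180]).round(0)
tp=manip.current_tool_pos(); 
for d,z in((.100,.113),(.05,.113),(0.1,.07)): print("assumed groove",d,z,proj([*(stop+d*ys),z]))
fz=tp[2]-.165; print("foot rear bottom expected",proj([*(tp[:2]+.061*ys),fz]), "yaw",np.degrees(R.from_quat(manip.current_tcp_rot()).as_euler('ZYX')))
E
```

```text
assumed groove 0.1 0.113 [188. 318.]
assumed groove 0.05 0.113 [188. 465.]
assumed groove 0.1 0.07 [188. 302.]
foot rear bottom expected [192. 252.] yaw [1.03457106e+02 2.31713284e-02 1.79870139e+02]
```

View pics/z4.png

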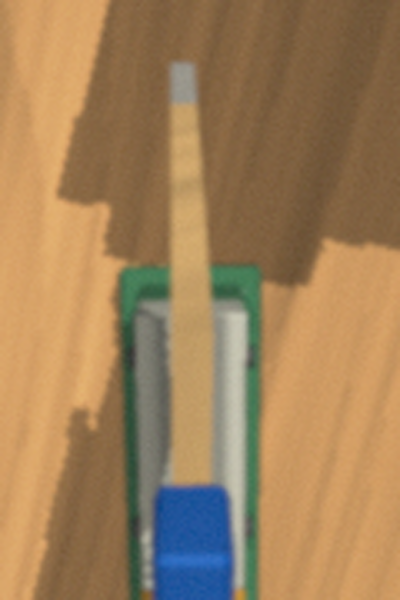

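The foot's rear end appears at row 65 where row 252 was expected, so the template has pitched in the grip (front down). I'll work out the angle.

```bash
python3 - <<'E'
from h import *
from scipy.optimize import brentq
c=viewer.get_calibration("wrist"); tp=manip.current_tool_pos(); print(tp,manip.current_clock())
f=210/np.tan(np.radians(c['vfov'])/2)
def v(p):
    w=R.from_quat(c['attitude']).inv().apply(np.array(p)-c['eye']); return w[1]/w[2]*f+c['cy']
def pt(bx,bz,t): # rel to pivot; outward o=-x ; front-down tilt t moves bottom outward
    o,z=-(bx-12.5),bz-173
    o2,z2=o*np.cos(t)-z*np.sin(t),o*np.sin(t)+z*np.cos(t)
    return [*(tp[:2]+o2/1e3*ys),tp[2]+.008+z2/1e3]
for bx,bz,row in((-50,0,65),(-50,40,104),(-25,182,483)):
    vv=50+row*.3
    ts=np.radians(np.arange(-10,50,.5)); g=[v(pt(bx,bz,t))-vv for t in ts]
    print(bx,bz,[round(np.degrees(ts[i]),1) for i in range(len(ts)-1) if g[i]*g[i+1]<0],"at0",v(pt(bx,bz,0)),vv)
for t in (.1,.2,.3): 
    q=(R.from_rotvec(-t*np.r_[xs,0])*R.from_quat(QP)).as_quat(); q2=(R.from_rotvec(t*np.r_[xs,0])*R.from_quat(QP)).as_quat()
    print(t,manip.solve_ik([*tp[:2],.25],q) is not None,manip.solve_ik([*tp[:2],.25],q2) is not None)
E
```

```text
[0.51041135 0.07148239 0.30161695] 53.7417
-50 0 [np.float64(17.0)] at0 123.95247143685974 69.5
-50 40 [np.float64(17.0)] at0 127.2993032194507 81.2
-25 182 [] at0 206.52685578085382 194.9
0.1 True True
0.2 True True
0.3 True True
```

The tilt comes out at 17.0° from both foot corners. I'll tip the tool by the same angle to level the foot, insert it 20 mm outward of home, slide it to the stop and release.

```bash
cat >> h.py <<'E'
tl=np.radians(17); QT=(R.from_rotvec(-tl*np.r_[xs,0])*R.from_quat(QP)).as_quat(); zt=R.from_quat(QT).apply([0,0,1])
def tcp(o,pz,lat=.0025): return np.r_[stop+o*ys+lat*xs,pz]+.008*zt
E
python3 - <<'E'
from h import *
np.set_printoptions(precision=4,suppress=True)
print(zt@np.r_[ys,0]<0)
F0=manip.current_force()
manip.servo_line(tcp(.0575,.312),QT,vel=.1)
manip.servo_line(tcp(.0575,.290),QT,vel=.15); print((manip.current_force()-F0).round(1),manip.current_clock())
z=.290
while z>.238:
    z-=.004; manip.servo_line(tcp(.0575,z),QT,vel=.06); F=manip.current_force()-F0
    if F[2]>7 or np.linalg.norm(F[:2])>12: break
print("down",z,F.round(1),manip.current_tool_pos(),manip.current_clock())
W=viewer.get_image("wrist"); S=viewer.get_image("side")
cv2.imwrite("pics/h3.png",np.hstack([cv2.resize(W[50:230,200:360],(355,400)),cv2.resize(S[120:330,220:430],(400,400))])[:,:,::-1])
E
```

```text
True
[-0.9 -0.1  0.2] 54.4917
down 0.24999999999999994 [-2.   1.3  7.6] [0.5144 0.0653 0.2433] 56.9917
```

View pics/h3.png

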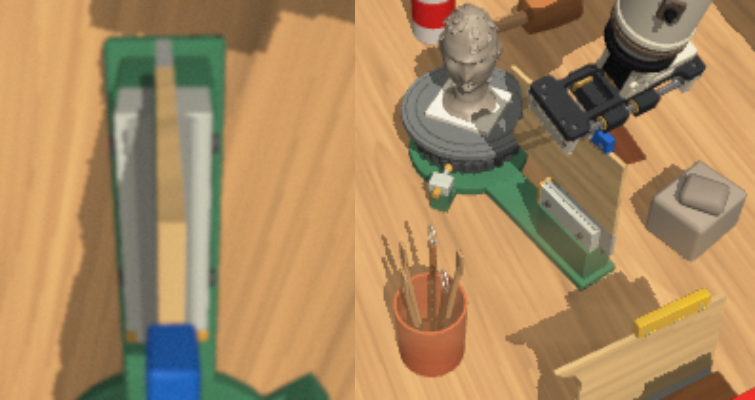

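The foot is inside the groove, centred between the cheeks (column 163 of the left half). Now I'll slide it in to the stop.

```bash
python3 - <<'E'
from h import *
np.set_printoptions(precision=4,suppress=True)
F0=manip.current_force(); z=.2495; o=.0575
while o>.026:
    o-=.003; manip.servo_line(tcp(o,z),QT,vel=.06); F=manip.current_force()-F0; fi=F[:2]@ys
    if fi>7: break
print("stop",o,F.round(1),round(fi,1),manip.current_clock())
while z>.243:
    z-=.002; manip.servo_line(tcp(o,z),QT,vel=.06); F=manip.current_force()-F0
    if F[2]>12: break
print("press",z,F.round(1),manip.current_tool_pos())
effector.open_jaws(); F1=manip.current_force()
manip.servo_line(manip.current_tool_pos()-zt*.05,QT,vel=.2)
c=viewer.get_calibration("wrist"); W=viewer.get_image("wrist"); S=viewer.get_image("side"); cv2.imwrite("pics/s5.png",S[:,:,::-1])
b=blob(W,(105,150,40),(125,255,255),(150,0,420,420)); P=np.array([plane(c,p,.252)[:2]-stop for p in b[2]])
print("strip y",P@ys,"x",P@xs,manip.current_clock())
cv2.imwrite("pics/h5.png",np.hstack([cv2.resize(W,(533,400)),cv2.resize(S[120:330,260:400],(267,400))])[:,:,::-1])
E
```

```text
stop 0.024499999999999984 [ 0.5  1.3 15.7] 1.2 59.8417
press 0.2475 [-0.   1.2 25.9] [0.5271 0.0323 0.2454]
strip y [0.1013 0.1018 0.0085 0.0077] x [-0.0088  0.0023  0.0061 -0.0085] 61.9167
```

View pics/h5.png

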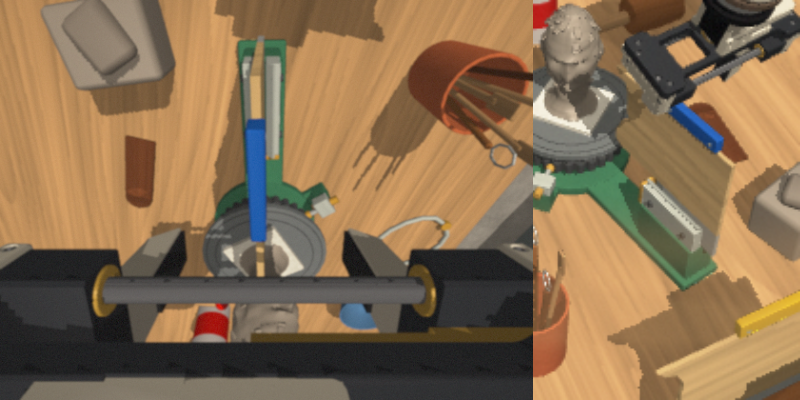

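The strip spans 8 to 101 mm from the stop line where home would be −15 to 75 mm, so the foot stayed about 25 mm short and the grip slipped instead. The template stands upright in the groove, so I'll push its foot home from behind with the shut, tipped gripper.

```bash
python3 - <<'E'
from h import *
np.set_printoptions(precision=4,suppress=True)
t=np.radians(35); q=(R.from_rotvec(-t*np.r_[xs,0])*R.from_quat(QP)).as_quat()
P=lambda o,z:[*(stop+o*ys+.001*xs),z]
for o,z in((.165,.20),(.150,.092),(.106,.092)): assert manip.solve_ik(P(o,z),q) is not None,(o,z)
manip.servo_line(P(.165,.20),q,vel=.3); effector.close(20); print(manip.current_clock())
manip.servo_line(P(.150,.092),q,vel=.3); F0=manip.current_force(); o=.150
manip.servo_line(P(.136,.092),q,vel=.1); o=.136
while o>.098:
    o-=.004; manip.servo_line(P(o,.092),q,vel=.06); F=manip.current_force()-F0; fi=F[:2]@ys; print(round(o,3),round(fi,1),end='; ')
    if fi>9: break
tp=manip.current_tool_pos(); print(tp,(tp[:2]-stop)@ys,F.round(1),manip.current_clock())
manip.servo_line(P(o+.03,.096),q,vel=.2)
c=viewer.get_calibration("wrist"); W=viewer.get_image("wrist"); cv2.imwrite("pics/w6.png",W[:,:,::-1])
c2=viewer.get_calibration("side"); S=viewer.get_image("side"); cv2.imwrite("pics/s6.png",S[:,:,::-1])
for cc,im,roi in((c,W,(0,0,560,420)),(c2,S,(300,120,420,260))):
    try:
        b=blob(im,(105,150,40),(125,255,255),roi); p=np.array([plane(cc,x,.252 if im is W else .245)[:2]-stop for x in b[2]]); print("y",(p@ys).round(3),"x",(p@xs).round(3))
    except Exception as ex: print(ex)
print(manip.current_clock())
E
```

```text
64.025
0.132 -1.6; 0.128 -1.3; 0.124 -0.6; 0.12 -0.2; 0.116 -0.4; 0.112 -0.6; 0.108 0.6; 0.104 8.4; 0.1 19.4; [0.5011 0.1145 0.0912] 0.10608324830379995 [-10.9  17.3  10.6] 67.0833
max() iterable argument is empty
y [-0.012 -0.022  0.075  0.083] x [ 0.014 -0.01  -0.012  0.011]
67.4833
```

```bash
python3 -c "
from bench import manip
print(manip.hand_in(),manip.current_clock())"
```

```text
the job is handed in; nothing more can be done
the job is handed in; nothing more can be done
```

I handed the job in shortly after 67.5 s (limit 72 s): the turntable last read about 60.5° (fifth stop), and the blue template was pushed firmly home and let go, its strip measuring within about 1 mm of the home position; the judge's result was not shown to me.

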